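# Click the tube mixer's push-to-turn dial on to its run mark and start it

### The arm

A 7-joint arm with a two-finger parallel gripper is mounted at the origin on a cart in front of the work surface, level with it; the furniture and walls round the work are solid. World frame = base frame: x ahead of the robot, y to its left, z up, the work surface at z = 0. Lengths are in mm, angles in rad, forces in N, time in s.
With the tool pointing down it reaches from about 400 to 875 mm from the base axis. Payload 4.4 kg.
Tool frame: the origin (TCP) lies at the very end of the fingers, on their centre line; the grasp point (between the pads) lies 19 mm behind it (ctrl.grip_point_offset is the distance from the TCP to the grasp point, in mm); z points along the fingers, y is the line along which they close (so a half turn about z gives the same grasp; the last joint's range is limited). The gripper opens to 85 mm and grips with 20 to 120 N. Pads are 22 mm wide; open, the fingers measure 114 mm over their backs; the gripper's body (76 mm by 85 mm) begins 54 mm behind the grasp point. The pads swing forward as they close: fully open they stand 13 mm farther back than shut.
Start: joints at [-0.066, 0.628, 0.038, 1.517, -0.027, 0.996, -0.02], TCP at [650.014, 0.027, 231.313] pointing down, gripper open.
Joint ranges: [-3.06, 3.06], [-0.37, 2.12], [-1.25, 1.32], [0.18, 2.47], [-1.1, 4.24], [0.23, 1.98], [-2.94, 2.94]. Speed limits (rad/s): [2.57, 2.57, 3.14, 3.14, 3.14, 3.14, 3.14].

### API

Orientations are given as [roll, pitch, yaw] about the fixed x, y, z axes, in that order (R = Rz(yaw) Ry(pitch) Rx(roll)).
In Python, from cell import ctrl gives the robot as it stands.
- The arm moves only by the tool jog_arm, never from a script. Its argument "increments" is one flat list of numbers, 7 for each row, row after row: the finger opening in cm, from 0 to 8.54, then the shift along the tool's x, y, z in cm, then the turn, a rotation vector about the tool's x, y, z in degrees. In form: [fingers, x, y, z, rx, ry, rz, fingers, x, y, z, rx, ry, rz, ...]. A call has 1 to 20 rows; each row is the pose to reach, as a shift and turn from the pose commanded when the call began, along the tool's axes at that moment; what a row does not reach only later rows make up. A row lasts 1/10 s, in which the tool goes at most 50 mm and 8.59 degrees, less where a joint would pass 70% of its speed; a pose out of reach is approached as far as the arm can. A call with a gripper value outside its range is refused whole. The fingers move at their own pace and stop on an object; the grip force is fixed at half the most. Time passes only in rows, so rows that repeat a pose let the fingers close. It gives the time, the measured TCP pose, the force, the opening and the grip force at its end, in the units of the state.
- ctrl.read_state(): the state, without advancing time (a new reading comes with each control period).
- ctrl.get_image(name): name is "scene" or "side" or "wrist"; returns the picture (384x512x3 uint8, red, green, blue); there is no depth.
- ctrl.camera_params(name): a dict with "fx", "fy", "cx", "cy" (pixels), "distortion" ([k1, k2, p1, p2, k3] as OpenCV has them; the pictures are not rectified), "extrinsics" (4x4, takes a point from world to camera coordinates). Camera axes: x right, y down, z forward; pixel columns grow to the right and rows downward; lengths in mm; the calibration is good to about 2 mm. A picture is of the moment at which its call begins: read the wrist's pose just before it. camera_params takes no time and is no camera call; for the wrist camera it gives the pose at the moment of the call.
- ctrl.finish_job(): hands the job in; it is judged then, once.
The state is a dict: "clock": time; "qpos": joint angles; "qd": joint speeds; "tau": joint torques, N m; "eef_pos": TCP position; "tool_rot": TCP orientation; "force": force on the tool from outside, world axes, zero at the start; "torque": the same for the moment, N m; "width": finger opening in mm; "gripper_force": force on a finger pad.
Only numpy, scipy, OpenCV 4.12 (cv2) and the standard library are available. Lean on these libraries where they do the work, as an engineer would, in place of code of your own. Each camera call takes 0.05 s, during which the arm holds its last target. There are 200 camera calls.

### The job

The dial of the white tube roller mixer stands one to three clicks short of the orange line. Push the dial down just far enough to free it, without ramming it against its stop, turn it clockwise click by click until its white pointer rests at the orange line and never a click further, and let it spring fully up there. Only then press the green start button fully in, gently, and let go; leave the mixer's neighbours where they are.

Things in the scene. Friction and masses are not known exactly. Their poses are not given: they have to be found in the camera images.
- mixer: white bench tube roller mixer, fixed, 204 x 220 x 77 mm. Origin: centre of its underside on the desk; x points from its control deck to its rollers (away from the robot at yaw 0), y to its left. Front half: flat control deck 60 mm high, dial left, start button right. Back half: black rollers with two sample tubes lying on them, top 77 mm.
- dial_grip (a point): point on the vertical axis of the black dial, in its grip bar, at rest 92 mm above the desk, at x = -55, y = +45 mm in the mixer's frame; sinks with the dial; its x axis points along the bar to the pointer. Dial: flat disc 74 mm across, top at rest 80 mm above the desk; on it an upright bar 48 mm long (along the pointer), 14 wide, 24 high (top at 104 mm). The bar is alike half a turn round.
- dial_press: grey collar under the dial's disc, 44 mm wide; origin, on the dial's axis, lies 60 mm above the desk at rest and sinks with the dial. PUSH-TO-TURN: a spring lifts the dial (about 3 N at the start, 1.3 N more per mm). Up, a tooth locks it. From 6 mm down (11 N) it turns freely; over 9.5 mm (15 N) is rammed; stop at 11 mm. Fingertips on the disc beside the bar carry the push without slipping.
- dial: the dial; origin and x axis as dial_grip but 32 mm lower. CLICKS: 12 a turn, 30 degrees apart; each takes about 0.1 N m to leave, fades to nothing half-way, then pulls on into the next. Let up at a click it rises and locks; let up between clicks it may hang on the tooth. It may be let up and gripped afresh at any click. Anticlockwise it ends 4 clicks before the orange line.
- pointer_tip (a point): outer end of the white pointer line on the dial's disc, 36 mm from the dial's axis, on the disc's top. Turns and sinks with the dial. Clockwise is as seen from above. One click moves it 19 mm along its circle.
- set_point (a point): where the pointer's tip stands when the dial is set and up: 36 mm from the dial's axis in the mixer's +x direction, beside the orange line (16 x 7 mm, flat on the deck behind the dial); the other clicks have small black dots.
- start_button: round green push button, 26 mm across, at x = -50, y = -68 mm in the mixer's frame, in a black round housing 42 mm across and 12 mm high on the deck; goes straight down 6 mm on a spring, 1.5 N at the start and 5 N fully in, and comes back by itself. Its origin, on its axis 18 mm under its upper face, moves with it.
- start_button_top (a point): middle of the button's upper face, 82 mm above the desk when out, 76 mm fully in; moves with the button
- tape: roll of beige masking tape lying flat, 73 mm across, 18 mm high, left of the mixer; leave it. Origin: centre of its underside
- desk_stapler: blue stapler, 125 mm long, 54 mm high, right of the mixer; leave it. Origin: centre of its underside
- red_marker: red and white marker pen lying behind the mixer, 128 mm long, 18 mm thick; leave it. Origin: centre of its underside

How it is judged:
By the outcome, as a careful person would: the job done as asked, in the order asked, and still so for the second after the job is handed in, with the robot touching nothing.
It also fails if it takes over 72 s, if anything falls off the work surface, if the arm or the gripper's body presses on something with over 40 N, if the wrist force passes 120 N, or if a joint passes its speed limit or range.

## Working session

There is one attempt and no reset: what is moved stays moved. The work goes in short steps, Python scripts to look and compute and a tool call to move; the robot and the scene stay as the last step left them, time stands still between calls to the robot, and variables do not carry over. Pictures are saved under pics/ and viewed, at most 10 in all, crops included, and the job is handed in when it is done.

Besides the shell and the picture viewer there is one more tool, called after "Request:" as name(argument=value, ...) on one line, values as JSON. jog_arm: Moves the arm, as the interface text tells. Its arguments: {"type":"object","properties":{"increments":{"type":"array","items":{"type":"number"}}},"required":["increments"]}

```bash
mkdir -p pics; ls; python3 - <<'E'
from cell import ctrl
import cv2,numpy as np
s=ctrl.read_state();print(s)
ims=[]
for n in("scene","wrist"):
    im=ctrl.get_image(n);p=ctrl.camera_params(n)
    cv2.imwrite(f"pics/{n}0.png",im[:,:,::-1]);print(n,p['fx'],p['distortion'],np.round(p['extrinsics'],3).tolist())
    ims.append(im)
cv2.imwrite("pics/a.png",cv2.resize(np.vstack(ims)[:,:,::-1],(400*1,600)) if 0 else ims[0][:,:,::-1])
E
```

```text
pics
{'clock': 0.0, 'qpos': array([-0.06578524,  0.62938635,  0.03846079,  1.51838202, -0.02698671,
        0.99627755, -0.0200074 ]), 'qd': array([ 0.00018563,  0.0010487 , -0.0010553 ,  0.00126323, -0.00131193,
        0.00015003,  0.00033852]), 'tau': array([-1.11932164e-03, -5.63405585e+01,  1.22606792e+00, -1.93450052e+01,
        1.09587883e-02,  1.05136272e-02, -8.84369996e-06]), 'eef_pos': array([6.49370164e+02, 3.87137084e-03, 2.30358887e+02]), 'tool_rot': array([-3.13965861e+00,  5.00863521e-05,  1.57076589e+00]), 'force': array([-0.00893513,  0.52379124, -0.59219738]), 'torque': array([-0.01049407, -0.03577771, -0.05548952]), 'gripper_force': 0.0, 'width': 85.13449135840645}
scene 430.1749558809208 [0.04779878 0.         0.         0.         0.        ] [[-0.89, -0.455, -0.019, 510.442], [-0.318, 0.65, -0.69, 302.474], [0.326, -0.609, -0.723, 732.727], [0.0, 0.0, 0.0, 1.0]]
wrist 308.68061467750607 [-0.05585512  0.          0.          0.          0.        ] [[1.0, -0.001, -0.002, -649.84], [-0.001, -0.95, 0.311, -41.438], [-0.002, -0.311, -0.95, 380.684], [0.0, 0.0, 0.0, 1.0]]
```

View pics/scene0.png

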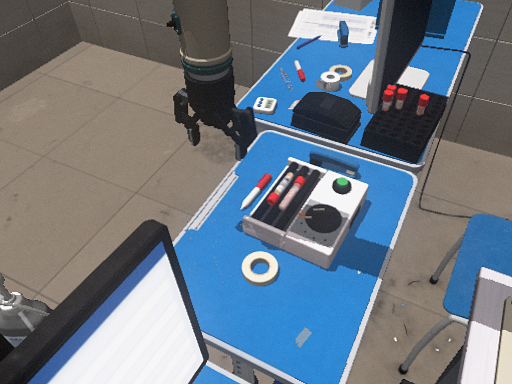

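View pics/wrist0.png

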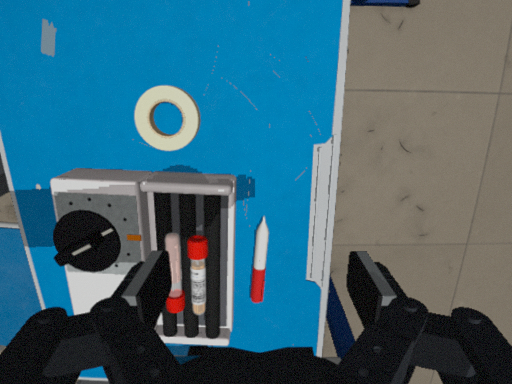

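The scene view shows the mixer with the dial (322,220) and green button (342,185). In the wrist view the dial is near (88,240), with the orange line at (134,238). Next I'll measure these.

```bash
cat > h.py <<'E'
import cv2,numpy as np
def ray(p,u,v):
    K=np.array([[p['fx'],0,p['cx']],[0,p['fy'],p['cy']],[0,0,1]])
    n=cv2.undistortPoints(np.array([[[u,v]]],float),K,np.array(p['distortion'],float))[0,0]
    E=np.array(p['extrinsics']);R=E[:3,:3]
    return -R.T@E[:3,3],R.T@np.array([n[0],n[1],1])
def plane(p,u,v,z):
    c,d=ray(p,u,v);return c+d*(z-c[2])/d[2]
def proj(p,P):
    K=np.array([[p['fx'],0,p['cx']],[0,p['fy'],p['cy']],[0,0,1]]);E=np.array(p['extrinsics'])
    return cv2.projectPoints(np.array([P],float),cv2.Rodrigues(E[:3,:3])[0],E[:3,3],K,np.array(p['distortion'],float))[0].ravel()
def blobs(im,lo,hi,amin=20):
    h=cv2.cvtColor(im,cv2.COLOR_RGB2HSV);m=cv2.inRange(h,np.array(lo),np.array(hi))
    n,l,s,c=cv2.connectedComponentsWithStats(m)
    return [(np.round(c[i],1).tolist(),int(s[i,4]),s[i,:4].tolist()) for i in range(1,n) if s[i,4]>=amin]
E
python3 - <<'E'
from cell import ctrl
from h import *
for n in("scene","wrist"):
    p=ctrl.camera_params(n);im=cv2.imread(f"pics/{n}0.png")[:,:,::-1].copy()
    for nm,lo,hi,z in(("orange",(8,140,120),(20,255,255),60),("green",(50,120,60),(80,255,255),82)):
        for b in blobs(im,lo,hi,8): print(n,nm,b,np.round(plane(p,*b[0],z),1))
w=cv2.imread("pics/wrist0.png")[150:300,30:180];s=cv2.imread("pics/scene0.png")[160:280,270:390]
cv2.imwrite("pics/c.png",np.hstack([cv2.resize(w,(400,400),interpolation=2),cv2.resize(s,(400,400),interpolation=2)]))
E
```

```text
scene orange ([301.5, 214.3], 12, [299, 213, 6, 4]) [510.8 -76.1  60. ]
scene green ([342.0, 181.3], 62, [337, 178, 11, 7]) [ 462.9 -183.7   82. ]
wrist orange ([133.7, 237.3], 75, [127, 235, 14, 6]) [508.1 -77.1  60. ]
```

View pics/c.png

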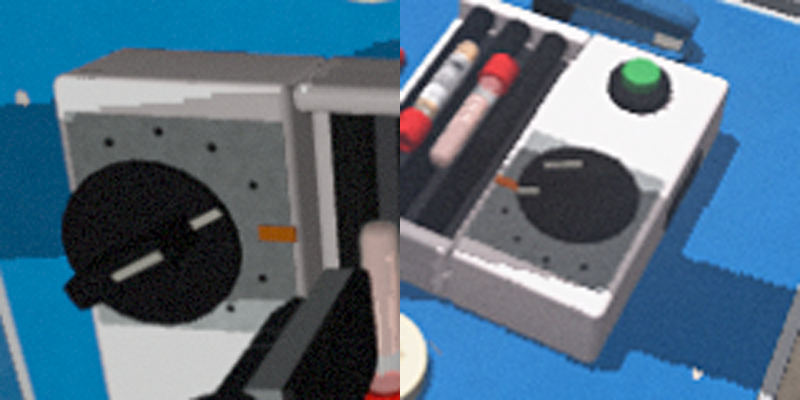

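Only one white mark is on the disc: the pointer, about 30° anticlockwise of the orange line. I'll move overhead for a precise look.

Request:
jog_arm(increments=[8.5, -3, -4, 0, 0, 0, 0, 8.5, -6, -8, 0, 0, 0, 0, 8.5, -9, -12, 0, 0, 0, 0, 8.5, -12, -16, 0, 0, 0, 0, 8.5, -13, -17, 0, 0, 0, 0, 8.5, -13, -17, 0, 0, 0, 0, 8.5, -13, -17, 0, 0, 0, 0, 8.5, -13, -17, 0, 0, 0, 0])

```text
clock: 0.9
eef_pos: [481.6, -128.5, 231.2]
tool_rot: [3.141, -0.001, 1.573]
force: [0.6, 0.1, -0.3]
width: 85.1
gripper_force: 0.0
```

```bash
python3 - <<'E'
from cell import ctrl
from h import *
p=ctrl.camera_params("wrist");im=ctrl.get_image("wrist");cv2.imwrite("pics/w1.png",im[:,:,::-1])
import pickle;pickle.dump(p,open("p1.pkl","wb"))
s=ctrl.read_state();print(s['clock'],s['eef_pos'],s['tool_rot'],s['qpos'])
for nm,lo,hi,z in(("orange",(8,140,120),(20,255,255),60),("green",(50,120,60),(80,255,255),82)):
    for b in blobs(im,lo,hi,8): print(nm,b,np.round(plane(p,*b[0],z),1))
E
```

```text
0.95 [ 481.43858347 -128.5522112   231.12261538] [ 3.14092720e+00 -6.16450842e-04  1.57339206e+00] [ 0.17709198  0.41306851  0.03904043  1.93358885 -0.02299634  0.79482933
  0.23154723]
orange ([284.7, 120.1], 102, [277, 117, 16, 7]) [508.5 -76.5  60. ]
green ([239.5, 229.2], 512, [227, 216, 25, 27]) [ 462.8 -185.3   82. ]
```

View pics/w1.png

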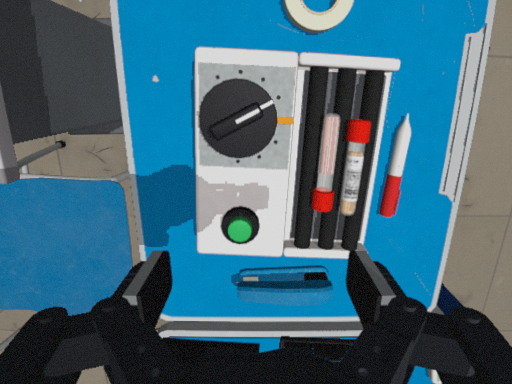

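The view shows the dial centred near (238,117), its pointer toward (272,102), the orange line at (285,120) and the button at (240,229).

```bash
python3 - <<'E'
from h import *
import pickle
p=pickle.load(open("p1.pkl","rb"));im=cv2.imread("pics/w1.png")[:,:,::-1].copy()
g=cv2.cvtColor(im,cv2.COLOR_RGB2GRAY)
def circ(u,v,r,th,z):
    m=np.zeros_like(g);cv2.circle(m,(u,v),r,255,-1)
    m=cv2.bitwise_and(m,cv2.inRange(g,0,th));m=cv2.morphologyEx(m,cv2.MORPH_CLOSE,np.ones((9,9)))
    c=max(cv2.findContours(m,0,1)[0],key=cv2.contourArea)[:,0]
    P=np.array([plane(p,*q,z)[:2] for q in c.astype(float)],np.float32)
    h=cv2.convexHull(P); return cv2.fitEllipse(P),cv2.minEnclosingCircle(P)
print("disc",circ(238,117,44,60,80))
print("green housing",circ(240,226,24,75,72))
h=cv2.cvtColor(im,cv2.COLOR_RGB2HSV)
m=cv2.inRange(g,110,255);k=np.zeros_like(g);cv2.circle(k,(238,117),36,255,-1);m&=k
n,l,s,c=cv2.connectedComponentsWithStats(m)
for i in range(1,n):
    if s[i,4]<5: continue
    v,u=np.nonzero(l==i);P=np.array([plane(p,a,b,80)[:2] for a,b in zip(u,v)]);Q=np.array([plane(p,a,b,104)[:2] for a,b in zip(u,v)])
    for X,z in((P,80),(Q,104)):
        d=cv2.fitLine(X.astype(np.float32),2,0,.01,.01).ravel();print(z,s[i],X.mean(0),"ang",np.degrees(np.arctan2(d[1],d[0])),X[np.argmax(X[:,0])])
# deck left edge: white begins, rows 180-235
E_=[]
for v in list(range(60,240,6)):
    r=g[v,185:215].astype(int);u=185+np.argmax(np.diff(r))+.5;E_.append(plane(p,u,v,60)[:2])
E_=np.array(E_,np.float32);d=cv2.fitLine(E_,cv2.DIST_HUBER,0,.01,.01).ravel();print("edge ang",np.degrees(np.arctan2(d[1],d[0])),d)
# orange line axis
m=cv2.inRange(h,np.array((8,120,100)),np.array((22,255,255)));v,u=np.nonzero(m);X=np.array([plane(p,a,b,60)[:2] for a,b in zip(u,v)])
print("orange rect",cv2.minAreaRect(X.astype(np.float32)))
E
```

```text
disc (((462.8251647949219, -74.45738983154297), (70.44694519042969, 71.8347396850586), 25.754379272460938), ((463.27044677734375, -76.04814910888672), 37.763916015625))
green housing (((462.6451110839844, -184.97634887695312), (38.74229049682617, 41.7578125), 172.43048095703125), ((463.174560546875, -185.15243530273438), 21.31588363647461))
80 [260 101  12   8  56] [488.74838908 -60.8915529 ] ang 24.972208 [493.87513027 -60.27167201]
104 [260 101  12   8  56] [488.21776306 -60.03439599] ang 24.976307 [492.92628499 -59.46508253]
80 [235 108  25  16 133] [471.67497698 -70.9194592 ] ang 27.417688 [482.84041396 -66.57900446]
104 [235 108  25  16 133] [472.53713236 -69.24426538] ang 27.417788 [482.79173718 -65.25788776]
edge ang 87.238174 [ 4.8184164e-02  9.9883848e-01  4.1781842e+02 -9.4315582e+01]
orange rect ((508.36578369140625, -76.37602996826172), (15.072190284729004, 5.880940914154053), 0.19336667656898499)
```

Request:
jog_arm(increments=[5, 0.8, -0.3, 1, 0, 0, 8, 5, 1.6, -0.6, 2, 0, 0, 16, 5, 2.4, -0.9, 4, 0, 0, 24, 5, 3.2, -1.2, 6, 0, 0, 32, 5, 4, -1.4, 8, 0, 0, 40, 5, 4.8, -1.6, 9, 0, 0, 48, 5, 5.4, -1.8, 10, 0, 0, 56, 5, 5.4, -1.8, 11, 0, 0, 63, 5, 5.4, -1.8, 11, 0, 0, 63, 5, 5.4, -1.8, 11, 0, 0, 63, 5, 5.4, -1.8, 11, 0, 0, 63])

```text
clock: 2.05
eef_pos: [462.7, -75.8, 121.6]
tool_rot: [3.141, -0.001, 0.474]
force: [-0.4, -0.5, -1.1]
width: 50.3
gripper_force: 0.0
```

```bash
python3 - <<'E'
from cell import ctrl
from h import *
p=ctrl.camera_params("wrist");im=ctrl.get_image("wrist");cv2.imwrite("pics/w2.png",im[:,:,::-1])
import pickle;pickle.dump(p,open("p2.pkl","wb"))
s=ctrl.read_state();print(s['clock'],s['eef_pos'],s['tool_rot'],s['qpos'],s['width'],s['force'])
E
```

```text
2.1 [462.61986003 -75.9225212  121.73258187] [ 3.14117653e+00 -1.01946537e-03  4.73041085e-01] [-0.09484499  0.57182861  0.28658852  2.1215665  -0.33237202  0.48886111
 -0.65403704] 49.77508387793695 [-0.23395723  0.05324413 -0.03275725]
```

View pics/w2.png

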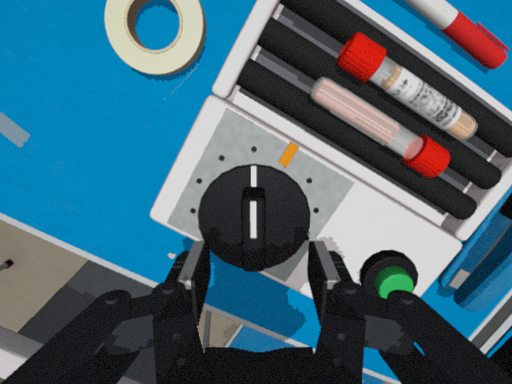

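The view shows the bar lying along the finger direction at column ~253. The pointer is exactly one dot short of the orange line at (289,154).

```bash
python3 - <<'E'
from h import *
import pickle
p=pickle.load(open("p2.pkl","rb"));im=cv2.imread("pics/w2.png")[:,:,::-1].copy()
g=cv2.cvtColor(im,cv2.COLOR_RGB2GRAY)
for z,(a,b) in((80,(168,185)),(104,(203,236))):
    X=[]
    for v in range(a,b):
        r=g[v,240:268].astype(float);r=np.clip(r-110,0,None)
        if r.sum()>0:X.append(plane(p,240+(r*np.arange(28)).sum()/r.sum(),v,z)[:2])
    X=np.array(X,np.float32);d=cv2.fitLine(X,2,0,.01,.01).ravel();print(z,np.degrees(np.arctan2(d[1],d[0])),X[0],X[-1])
m=cv2.inRange(g,0,70);k=np.zeros_like(g);cv2.circle(k,(254,212),62,255,-1);k[245:]=0;m&=k
m=cv2.morphologyEx(cv2.morphologyEx(m,cv2.MORPH_CLOSE,np.ones((9,9))),cv2.MORPH_OPEN,np.ones((7,7)))
c=max(cv2.findContours(m,0,1)[0],key=cv2.contourArea)[:,0];c=c[c[:,1]<240]
P=np.array([plane(p,*q.astype(float),80)[:2] for q in c])
A=np.c_[2*P,np.ones(len(P))];s=np.linalg.lstsq(A,(P**2).sum(1),rcond=None)[0];print("disc",s[:2],np.sqrt(s[2]+s[:2]@s[:2]))
h=cv2.cvtColor(im,cv2.COLOR_RGB2HSV)
for lo,hi,z in(((8,140,120),(20,255,255),60),((50,120,60),(80,255,255),82)):
    for b in blobs(im,lo,hi,20): print(b,plane(p,*b[0],z))
E
```

```text
80 26.786354 [493.76392  -58.140335] [484.63287 -62.74402]
104 27.212036 [481.22723  -64.624985] [463.85712  -73.524414]
disc [463.53719314 -73.89731738] 36.18249334015354
([288.2, 154.0], 229, [279, 142, 19, 25]) [508.6314547  -76.54884029  60.        ]
([393.0, 281.0], 856, [375, 266, 39, 33]) [ 466.63928425 -181.14657268   82.        ]
```

Request:
jog_arm(increments=[2.4, 0.16, -0.13, 0, 0, 0, 0, 2.4, 0.16, -0.13, 0, 0, 0, 0, 2.4, 0.16, -0.13, 0, 0, 0, 0, 2.4, 0.16, -0.13, 0, 0, 0, 0, 2.4, 0.16, -0.13, 0.7, 0, 0, 0, 2.4, 0.16, -0.13, 1.4, 0, 0, 0, 2.4, 0.16, -0.13, 2.1, 0, 0, 0, 2.4, 0.16, -0.13, 2.6, 0, 0, 0, 2.4, 0.16, -0.13, 2.8, 0, 0, 0, 2.4, 0.16, -0.13, 2.8, 0, 0, 0, 2.4, 0.16, -0.13, 2.8, 0, 0, 0])

```text
clock: 3.2
eef_pos: [462.9, -74.2, 93.3]
tool_rot: [3.142, -0.0, 0.471]
force: [-0.1, 0.2, -0.5]
width: 24.0
gripper_force: 0.0
```

Request:
jog_arm(increments=[2.4, 0, 0, 0.3, 0, 0, 0, 2.4, 0, 0, 0.6, 0, 0, 0, 2.4, 0, 0, 0.8, 0, 0, 0, 2.4, 0, 0, 0.8, 0, 0, 0, 2.4, 0, 0, 0.8, 0, 0, 0])

```text
clock: 3.7
eef_pos: [462.8, -74.1, 85.2]
tool_rot: [-3.142, 0.0, 0.471]
force: [0.7, -0.9, 0.5]
width: 24.0
gripper_force: 0.0
```

Request:
jog_arm(increments=[2.4, 0, 0, 0.1, 0, 0, 0, 2.4, 0, 0, 0.2, 0, 0, 0, 2.4, 0, 0, 0.2, 0, 0, 0, 2.4, 0, 0, 0.2, 0, 0, 0])

```text
clock: 4.1
eef_pos: [462.8, -74.1, 83.3]
tool_rot: [-3.142, 0.0, 0.471]
force: [-0.6, -0.3, 0.2]
width: 24.2
gripper_force: 0.0
```

Request:
jog_arm(increments=[1.2, 0, 0, 0, 0, 0, 0, 1.2, 0, 0, 0, 0, 0, 0, 1.2, 0, 0, 0, 0, 0, 0, 1.2, 0, 0, 0, 0, 0, 0, 1.2, 0, 0, 0, 0, 0, 0])

```text
clock: 4.6
eef_pos: [462.2, -73.0, 83.2]
tool_rot: [-3.14, 0.001, 0.472]
force: [-1.4, 5.8, 1.3]
width: 13.2
gripper_force: 46.4
```

Request:
jog_arm(increments=[1.2, 0, -0.12, 0, 0, 0, 0, 1.2, 0, -0.12, 0, 0, 0, 0, 1.2, 0, -0.12, 0.15, 0, 0, 0, 1.2, 0, -0.12, 0.3, 0, 0, 0, 1.2, 0, -0.12, 0.3, 0, 0, 0, 1.2, 0, -0.12, 0.3, 0, 0, 0])

```text
clock: 5.2
eef_pos: [462.2, -72.9, 80.5]
tool_rot: [-3.141, -0.0, 0.471]
force: [-1.9, 4.2, 5.6]
width: 13.4
gripper_force: 47.0
```

Request:
jog_arm(increments=[1.2, 0, -0.08, 0.1, 0, 0, 0, 1.2, 0, -0.08, 0.2, 0, 0, 0, 1.2, 0, -0.08, 0.3, 0, 0, 0, 1.2, 0, -0.08, 0.3, 0, 0, 0, 1.2, 0, -0.08, 0.3, 0, 0, 0])

```text
clock: 5.7
eef_pos: [462.2, -72.8, 77.9]
tool_rot: [3.141, -0.001, 0.471]
force: [-2.2, 2.2, 9.0]
width: 12.8
gripper_force: 47.6
```

Request:
jog_arm(increments=[1.2, 0, -0.03, 0.1, 0, 0, 0, 1.2, 0, -0.03, 0.2, 0, 0, 0, 1.2, 0, -0.03, 0.27, 0, 0, 0, 1.2, 0, -0.03, 0.27, 0, 0, 0, 1.2, 0, -0.03, 0.27, 0, 0, 0])

```text
clock: 6.2
eef_pos: [462.2, -72.9, 75.4]
tool_rot: [3.14, -0.001, 0.47]
force: [-3.5, 1.7, 11.9]
width: 12.8
gripper_force: 48.0
```

```bash
python3 -c "
from cell import ctrl
for i in range(4):
    s=ctrl.read_state();print(s['force'].round(1),s['eef_pos'].round(1),s['torque'].round(2))"
```

```text
[-3.5  1.7 11.9] [462.2 -72.9  75.4] [ 0.42  0.6  -0.01]
[-3.5  1.7 11.9] [462.2 -72.9  75.4] [ 0.42  0.6  -0.01]
[-3.5  1.7 11.9] [462.2 -72.9  75.4] [ 0.42  0.6  -0.01]
[-3.5  1.7 11.9] [462.2 -72.9  75.4] [ 0.42  0.6  -0.01]
```

Request:
jog_arm(increments=[1.2, 0, 0, 0.05, 0, 0, 0, 1.2, 0, 0, 0.05, 0, 0, 3, 1.2, 0, 0, 0.05, 0, 0, 6, 1.2, 0, 0, 0.05, 0, 0, 9, 1.2, 0, 0, 0.05, 0, 0, 12, 1.2, 0, 0, 0.05, 0, 0, 12])

```text
clock: 6.8
eef_pos: [462.2, -72.9, 75.1]
tool_rot: [3.141, -0.001, 0.26]
force: [-3.1, 1.1, 13.5]
width: 12.9
gripper_force: 48.2
```

Request:
jog_arm(increments=[1.2, 0, 0, 0, 0, 0, 3, 1.2, 0, 0, 0, 0, 0, 6, 1.2, 0, 0, 0, 0, 0, 9, 1.2, 0, 0, 0, 0, 0, 12, 1.2, 0, 0, 0, 0, 0, 15, 1.2, 0, 0, 0, 0, 0, 18, 1.2, 0, 0, 0, 0, 0, 18, 1.2, 0, 0, 0, 0, 0, 18])

```text
clock: 7.6
eef_pos: [462.1, -72.9, 75.1]
tool_rot: [3.141, -0.001, -0.053]
force: [-2.3, 1.4, 14.1]
width: 13.5
gripper_force: 48.3
```

```bash
python3 - <<'E'
from cell import ctrl
from h import *
s=ctrl.read_state();print(s['force'].round(1),s['eef_pos'].round(1),s['torque'].round(2),s['tool_rot'])
p=ctrl.camera_params("wrist");im=ctrl.get_image("wrist");cv2.imwrite("pics/w3.png",im[:,:,::-1])
import pickle;pickle.dump(p,open("p3.pkl","wb"))
for b in blobs(im,(8,140,120),(20,255,255),20): print(b,plane(p,*b[0],60))
E
```

```text
[-2.3  1.4 14.1] [462.1 -72.9  75.1] [0.35 0.72 0.03] [ 3.14095819e+00 -1.44691899e-03 -5.33083946e-02]
([257.2, 161.3], 377, [251, 147, 13, 30]) [508.5197833  -76.13144293  60.        ]
```

View pics/w3.png

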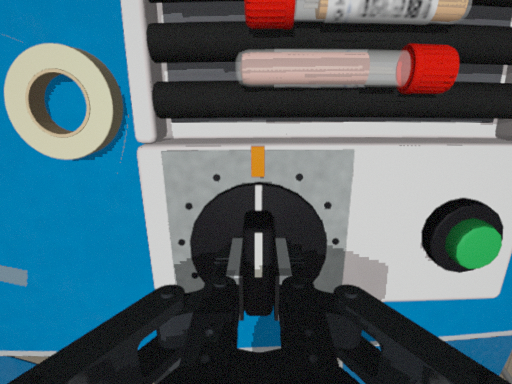

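The pointer at (259,197) lines up with the orange line at (257,161). I'll let the dial up while still gripped, then release.

Request:
jog_arm(increments=[1.2, 0, 0, -0.15, 0, 0, 0, 1.2, 0, 0, -0.3, 0, 0, 0, 1.2, 0, 0, -0.45, 0, 0, 0, 1.2, 0, 0, -0.6, 0, 0, 0, 1.2, 0, 0, -0.75, 0, 0, 0, 1.2, 0, 0, -0.75, 0, 0, 0, 1.2, 0, 0, -0.75, 0, 0, 0])

```text
clock: 8.35
eef_pos: [462.1, -72.9, 81.9]
tool_rot: [3.141, -0.001, -0.053]
force: [-0.9, 1.2, 7.0]
width: 12.7
gripper_force: 47.3
```

Request:
jog_arm(increments=[1.2, 0, 0, -0.1, 0, 0, 0, 1.2, 0, 0, -0.2, 0, 0, 0, 1.2, 0, 0, -0.2, 0, 0, 0])

```text
clock: 8.65
eef_pos: [462.1, -72.8, 83.7]
tool_rot: [3.14, -0.001, -0.053]
force: [-1.1, -1.1, 3.3]
width: 13.1
gripper_force: 46.7
```

Nearly fully up. Now I'll open gradually and rise clear.

Request:
jog_arm(increments=[1.6, 0, 0, 0, 0, 0, 0, 2.0, 0, 0, 0, 0, 0, 0, 2.6, 0, 0, 0, 0, 0, 0, 3, 0, 0, 0, 0, 0, 0, 3, 0, 0, 0, 0, 0, 0, 3, 0, 0, -1, 0, 0, 0, 3, 0, 0, -2.5, 0, 0, 0, 3, 0, 0, -4, 0, 0, 0, 3, 0, 0, -5, 0, 0, 0, 3, 0, 0, -5, 0, 0, 0, 3, 0, 0, -5, 0, 0, 0])

```text
clock: 9.75
eef_pos: [461.9, -71.8, 133.7]
tool_rot: [-3.141, -0.0, -0.052]
force: [0.0, 0.6, 0.3]
width: 30.0
gripper_force: 0.0
```

```bash
python3 - <<'E'
from cell import ctrl
from h import *
s=ctrl.read_state();print(s['force'].round(1),s['eef_pos'].round(1),s['torque'].round(2),s['tool_rot'])
p=ctrl.camera_params("wrist");im=ctrl.get_image("wrist");cv2.imwrite("pics/w4.png",im[:,:,::-1])
for nm,lo,hi,z in(("orange",(8,140,120),(20,255,255),60),("green",(50,120,60),(80,255,255),82)):
    for b in blobs(im,lo,hi,20): print(b,plane(p,*b[0],z))
for P in((463.4-36*.0,-74,80),(463+36,-74.5-1.8,80),(463+36,-74.5-1.8,73)): print(proj(p,P))
E
```

```text
[0.  0.6 0.3] [461.9 -71.8 133.7] [-0.01 -0.   -0.  ] [-3.14140083e+00 -4.12292733e-04 -5.20075919e-02]
([259.5, 142.8], 217, [255, 132, 10, 23]) [508.69658626 -76.32576326  60.        ]
([421.5, 204.5], 1196, [401, 186, 42, 38]) [ 464.70091299 -184.75573014   82.        ]
[259.65227712 213.53054908]
[260.32890165 162.47065492]
[260.27271881 160.21540887]
```

View pics/w4.png

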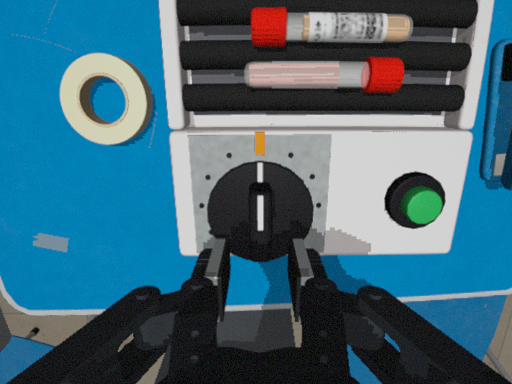

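Pointer at (260,172) points at the orange line (260,143). I'll check by disc size that the dial is fully up, and refine the button position.

```bash
python3 - <<'E'
from cell import ctrl
from h import *
p=ctrl.camera_params("wrist");im=cv2.imread("pics/w4.png")[:,:,::-1].copy();g=cv2.cvtColor(im,cv2.COLOR_RGB2GRAY)
def fit(u,v,R,th,vmax,zs,mask=None):
    m=cv2.inRange(g,0,th) if mask is None else mask
    k=np.zeros_like(g);cv2.circle(k,(u,v),R,255,-1);m=m&k
    m=cv2.morphologyEx(cv2.morphologyEx(m,cv2.MORPH_CLOSE,np.ones((9,9))),cv2.MORPH_OPEN,np.ones((7,7)))
    c=max(cv2.findContours(m,0,1)[0],key=cv2.contourArea)[:,0];c=c[c[:,1]<vmax]
    for z in zs:
        P=np.array([plane(p,*q.astype(float),z)[:2] for q in c])
        A=np.c_[2*P,np.ones(len(P))];s=np.linalg.lstsq(A,(P**2).sum(1),rcond=None)[0];print(z,s[:2],np.sqrt(s[2]+s[:2]@s[:2]))
fit(260,210,58,70,232,(80,74))
gm=cv2.inRange(cv2.cvtColor(im,cv2.COLOR_RGB2HSV),np.array((50,120,140)),np.array((80,255,255)))
fit(421,204,30,0,400,(82,),gm)
print(ctrl.camera_params("wrist")['extrinsics'].round(2).tolist() if 0 else -p['extrinsics'][:3,:3].T@p['extrinsics'][:3,3])
E
```

```text
80 [463.35036809 -74.10914954] 35.972991345259864
74 [460.93884801 -74.00599077] 37.072633489386355
82 [ 462.59370814 -186.5687321 ] 11.566733572143553
[542.23929695 -77.48381968 276.28017099]
```

Request:
jog_arm(increments=[0, 0.2, 3, 0, 0, 0, 0, 0, 0.4, 6, 0, 0, 0, 0, 0, 0.6, 9, 0, 0, 0, 0, 0, 0.66, 11, 0, 0, 0, 0, 0, 0.66, 11.4, 0, 0, 0, 0, 0, 0.66, 11.4, 1, 0, 0, 0, 0, 0.66, 11.4, 2.5, 0, 0, 0, 0, 0.66, 11.4, 4, 0, 0, 0, 0, 0.66, 11.4, 4.5, 0, 0, 0, 0, 0.66, 11.4, 4.5, 0, 0, 0, 0, 0.66, 11.4, 4.5, 0, 0, 0])

```text
clock: 10.9
eef_pos: [462.5, -185.6, 88.6]
tool_rot: [-3.141, 0.0, -0.052]
force: [0.3, 0.0, 0.4]
width: -0.1
gripper_force: 0.0
```

```bash
python3 - <<'E'
from cell import ctrl
from h import *
im=ctrl.get_image("wrist");im2=ctrl.get_image("scene")[150:246,270:398]
cv2.imwrite("pics/w5.png",np.hstack([cv2.resize(im,(400,300)),cv2.resize(im2,(400,300))])[:,:,::-1])
print(ctrl.read_state()['force'])
E
```

```text
[ 0.98576076 -0.05463292  0.51896193]
```

View pics/w5.png

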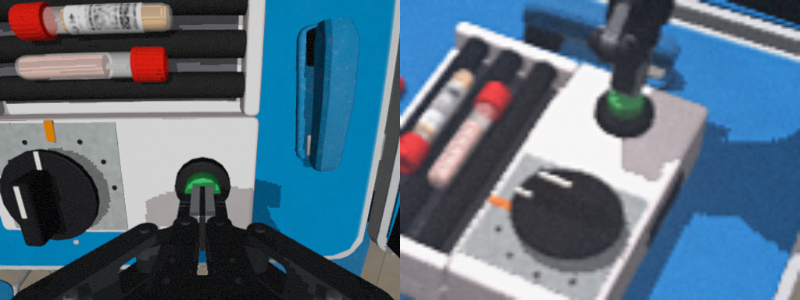

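The closed fingers sit centred over the button, and the pointer is still at the orange line. Pressing now.

Request:
jog_arm(increments=[0, 0, 0, 0.3, 0, 0, 0, 0, 0, 0, 0.6, 0, 0, 0, 0, 0, 0, 0.8, 0, 0, 0, 0, 0, 0, 1.0, 0, 0, 0, 0, 0, 0, 1.0, 0, 0, 0, 0, 0, 0, 1.0, 0, 0, 0])

```text
clock: 11.6
eef_pos: [462.6, -186.2, 78.7]
tool_rot: [-3.141, -0.0, -0.052]
force: [-0.3, 0.1, 3.0]
width: -0.2
gripper_force: 1.6
```

Request:
jog_arm(increments=[0, 0, 0, 0.1, 0, 0, 0, 0, 0, 0, 0.2, 0, 0, 0, 0, 0, 0, 0.3, 0, 0, 0, 0, 0, 0, 0.36, 0, 0, 0, 0, 0, 0, 0.36, 0, 0, 0, 0, 0, 0, 0.36, 0, 0, 0])

```text
clock: 12.2
eef_pos: [462.7, -186.2, 75.9]
tool_rot: [-3.141, -0.001, -0.053]
force: [-1.4, 2.1, 14.0]
width: 0.2
gripper_force: 7.0
```

Fully in, against its stop. Releasing and withdrawing.

Request:
jog_arm(increments=[0, 0, 0, -0.4, 0, 0, 0, 0, 0, 0, -0.8, 0, 0, 0, 0, 0, 0, -1.5, 0, 0, 0, 0, 0, 0, -4, 0, 0, 0, 0, 0, 0, -8, 0, 0, 0, 0, 0, 0, -11, 0, 0, 0, 0, 0, 0, -11, 0, 0, 0, 0, 0, 0, -11, 0, 0, 0])

```text
clock: 13.0
eef_pos: [462.4, -186.1, 185.3]
tool_rot: [-3.142, -0.001, -0.052]
force: [0.3, 0.3, -0.1]
width: 0.2
gripper_force: 0.0
```

```bash
python3 - <<'E'
from cell import ctrl
from h import *
im=ctrl.get_image("wrist");im2=ctrl.get_image("scene")[150:246,270:398]
cv2.imwrite("pics/w6.png",np.hstack([cv2.resize(im,(400,300)),cv2.resize(im2,(400,300))])[:,:,::-1])
print(ctrl.read_state()['force'])
E
```

```text
[ 0.15639042 -0.06829733 -0.88511262]
```

View pics/w6.png

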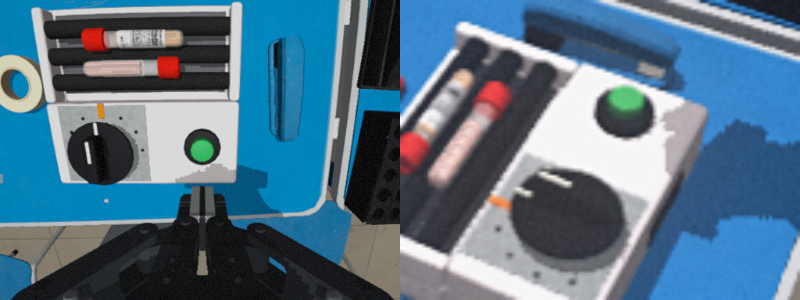

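The button is back out, the pointer is at the orange line, the neighbours look unmoved and the arm is clear.

```bash
python3 -c "
from cell import ctrl
print(ctrl.finish_job())"
```

```text
the job is handed in; nothing more can be done
None
```

I turned the dial one click clockwise to the orange line and let it spring up. I then pressed the start button fully in (14 N at its stop) and released it, and handed the job in at about 13 s.

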